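Push the stuck stopper out of the decapping sleeve

ROBOT

A 6-joint arm with a two-finger parallel gripper is mounted at the origin on a cart in front of the work surface, level with it; the furniture and walls round the work are solid. World frame = base frame: x ahead of the robot, y to its left, z up, the work surface at z = 0. Lengths are in m, angles in rad, forces in N, time in s.
With the tool pointing down it reaches from about 0.35 to 0.875 m from the base axis. Payload 4.2 kg.
Tool frame: the origin (TCP) lies midway between the tips of the shut fingers; the grasp point (between the pads) lies 19 mm behind it; y points along the fingers, z is the direction in which the jaws open and shut, and the axes are right-handed (so a half turn about y gives the same grasp; the last joint's range is limited). The gripper opens to 87 mm and grips with 3 to 60 N. Pads are 19 mm wide; open, the fingers measure 117 mm over their backs; the gripper's body (75 mm by 190 mm) begins 51 mm behind the grasp point.
Start: joints at [1.54, 0.385, 0.008, 0, -1.194, -0.259], TCP at [0.179, 0.599, 0.223] pointing down, gripper open.
Joint ranges: [-3.14, 3.14], [-1.21, 2.06], [-1.07, 1.41], [-3.16, 2.05], [-2.99, -0.16], [-3.1, 3.1]. Speed limits (rad/s): [2.79, 2.79, 3.14, 3.14, 3.14, 3.14].

INTERFACE

Orientations are given as a rotation vector (axis times angle).
In Python, from rig import manip gives the robot as it stands. The module is installed in compiled form; this text tells all that it offers.
- The arm moves only by the tool jog_arm, never from a script. Its arguments are lists of equal length, an entry for each row: "offset": the shift along the tool's x, y, z in cm, a list of three; "rotation": the turn, a rotation vector about the tool's x, y, z in degrees, a list of three. In form: {"offset": [[x, y, z], ...], "rotation": [[ax, ay, az], ...]}. A call has 1 to 20 rows; each row shifts and turns the commanded pose from where the row before left it, along the tool's axes as they then stand; what a row does not reach is not made up. A row lasts 1/8 s, in which the tool goes at most 62.5 mm and 10.7 degrees, less where a joint would pass 70% of its speed; a pose out of reach is approached as far as the arm can. A call with a gripper value outside its range is refused whole. "gripper" is the gripper command: -1 is fully open, 1 is shut, values between are in proportion, set as the call begins (left out, the last holds). The fingers move at their own pace and stop on an object; the grip force is fixed at half the most. Time passes only in rows, so rows that do not move let the fingers close. It gives the time, the measured TCP pose, the force and the opening at its end, in the units of the state.
- manip.state(): the state, without advancing time (a new reading comes with each control period).
- manip.get_image(name): name is "side" or "top" or "wrist"; returns the picture (384x512x3 uint8, red, green, blue); there is no depth.
- manip.calibration(name): a dict with "intrinsics" (3x3 intrinsics, pixels), "D" ([k1, k2, p1, p2, k3] as OpenCV has them; the pictures are not rectified), "position" and "orientation" of the camera in the world. Camera axes: x right, y up, looking along -z (the intrinsics and any distortion apply to the point x, -y, -z); pixel columns grow to the right and rows downward; lengths in m; the calibration is good to about 2 mm. A picture is of the moment at which its call begins: read the wrist's pose just before it. calibration takes no time and is no camera call; for the wrist camera it gives the pose at the moment of the call.
- manip.job_done(): hands the job in, once; it reports no verdict.
Trained networks look in the newest picture that a camera, given by its name, has taken for a name from the list of things; names that differ only in an ending like _2 or _b are one class to them, and where a whole thing is asked for, a point or a joint stands for the part that bears it (a point fixed in the world has none). Each returns a list of dicts, best first, with "conf" (0 to 1); they miss things now and then, are a little off and sometimes report something else, mostly with a low value. They report only what shows in the picture. A call takes as long as a camera call.
- manip.look_for(camera, target): "point" ([x, y, z] in m, in world coordinates, good to about 4 mm: the middle of the surface that is visible of it).
- manip.place_of(camera, target): "point" ([x, y, z] in m, in world coordinates, good to about 4 mm: a listed point, or the origin of a listed thing).
The state is a dict: "time_s": time; "joints": joint angles; "joint_velocities": joint speeds; "joint_torque": joint torques, N m; "tcp_pos": TCP position; "ee_rot": TCP orientation; "ft_force": force on the tool from outside, world axes, zero at the start; "moment": the same for the moment, N m; "opening": finger opening in m.
Only numpy, scipy, OpenCV 4.12 (cv2) and the standard library are available. Lean on these libraries where they do the work, as an engineer would, in place of code of your own. Each camera call takes 0.05 s, during which the arm holds its last target.

TASK

A rubber stopper is stuck in the steel sleeve of one of the two decapping stands; the other stand's sleeve is open. Take the push rod from its holder by its handle, push it straight down through the blocked sleeve until its collar sits on the sleeve's mouth and the stopper has dropped into the tray below, then let go and leave the rod standing in the sleeve.

Things in the scene. Friction and masses are not known exactly. Their poses are not given: they have to be found in the camera images.
- push_rod_grip (a point): push rod, upright in a white round holder 80 mm tall: centre of its grey handle (upright cylinder, 26 mm diameter, 55 mm tall; grasp here from above). A round metal collar (54 mm diameter, 6 mm thick) has its underside 33.5 mm below this point; the 12 mm steel shank under it, 67 mm long, ends 100.5 mm below this point. About 0.1 kg. z is up the rod. Raise it over 70 mm to clear the holder
- sleeve_stand_mouth (a point): blocked stand (fixed, z up): centre of the top rim of its upright steel sleeve, 112 mm above the worktop. Sleeve 57 mm long, bore 27 mm, flared at the top to 39 mm inside, 47 mm outside; open below, over a white tray 100 (x) by 90 (y) mm with 12 mm lips. A grey column 92 mm tall is 39 mm behind the axis (stand's +x). The rod's collar shall sit on this rim. The open stand looks alike
- stopper_centre (a point): centre of the stuck dark rubber stopper, an upright cylinder 24 mm in diameter and 24 mm tall. At the start it rests inside the blocked sleeve on three sprung balls that reach into the bore, its top about 11 mm below the rim. A downward push of about 10 N drives it past the balls; then it drops into the tray

How it is judged:
On the way:
1. the push rod has entered the blocked sleeve while the stopper is still stuck in it (horizontal distance between push_rod_grip and sleeve_stand_mouth below 0.02 m and z of push_rod_grip in the frame of sleeve_stand_mouth below 0.0965 m and z of stopper_centre in the frame of sleeve_stand_mouth above -0.045 m), for 0.02 s.
At the end, for the whole second after the job is handed in: The push rod stands upright (within 10 degrees) in the formerly blocked sleeve, its handle within 15 mm of the sleeve's axis and its collar within about 8 mm of the mouth, let go; the stopper lies within the catch tray under that sleeve (its centre at least 80 mm below the mouth) (horizontal distance between push_rod_grip and sleeve_stand_mouth below 0.015 m and z of push_rod_grip in the frame of sleeve_stand_mouth below 0.042 m and angle between push_rod_grip's own z axis and vertical below 0.17 rad and x of stopper_centre in the frame of sleeve_stand_mouth between -0.05 and 0.05 m and y of stopper_centre in the frame of sleeve_stand_mouth between -0.045 and 0.045 m and z of stopper_centre in the frame of sleeve_stand_mouth below -0.08 m); the robot touches nothing.
It also fails if it takes over 43 s, if anything falls off the work surface, if the arm or the gripper's body presses on something with over 40 N, if the wrist force passes 120 N, or if a joint passes its speed limit or range.

## Working session

There is one attempt and no reset: what is moved stays moved. The work goes in short steps, Python scripts to look and compute and a tool call to move; the robot and the scene stay as the last step left them, time stands still between calls to the robot, and variables do not carry over. Pictures are saved under pics/ and viewed, and the job is handed in when it is done.

Besides the shell and the picture viewer there is one more tool, called after "Request:" as a command line: name --argument value ..., lists and objects as JSON in quotes. jog_arm: Moves the arm, as the interface text tells. Its arguments: {"type":"object","properties":{"offset":{"type":"array"},"rotation":{"type":"array"},"gripper":{"type":"number"}},"required":["offset","rotation"]}

```bash
mkdir -p pics; python3 - <<'E'
from rig import manip
import cv2
s=manip.state();print(s)
for c in ["side","top","wrist"]:
    im=manip.get_image(c);cv2.imwrite(f"pics/{c}0.png",im[:,:,::-1])
    k=manip.calibration(c);print(c,k["position"],k["orientation"])
    for t in ["push_rod_grip","sleeve_stand_mouth","stopper_centre"]:
        for r in manip.place_of(c,t)[:3]: print(t,r)
print(manip.state()["time_s"])
E
```

```text
{'time_s': 0.0, 'joints': array([ 1.53958186e+00,  3.85560323e-01,  6.63957964e-03, -5.34680059e-04,
       -1.19400514e+00, -2.58623061e-01]), 'joint_velocities': array([-6.63009773e-05, -1.45395588e-04,  1.26489128e-03,  3.54461900e-03,
       -6.35041775e-04, -6.74320985e-04]), 'joint_torque': array([ 4.68481103e-04, -3.90662456e+01,  1.87407911e+01,  4.21992257e+00,
        1.10657982e-02, -1.88751264e-04]), 'tcp_pos': array([0.17840914, 0.59836527, 0.22145742]), 'ee_rot': array([-0.30140032, -2.06331843,  2.06785288]), 'ft_force': array([-0.33846846,  0.28826863, -1.10025394]), 'moment': array([-0.00183506,  0.03970794,  0.01453639]), 'opening': 0.08720430477559632}
side [ 0.09732388 -0.80432905  0.74677421] [ 0.82283919 -0.24713041 -0.53094766]
push_rod_grip {'point': [0.4907, -0.0728, 0.1134], 'conf': 0.92}
sleeve_stand_mouth {'point': [0.4465, -0.244, 0.1088], 'conf': 0.97}
stopper_centre {'point': [0.44, -0.2417, 0.0861], 'conf': 0.37}
top [ 0.38596965 -0.24662366  1.08981078] [ 0.08049998 -0.08125249 -1.56250369]
push_rod_grip {'point': [0.4888, -0.0731, 0.1131], 'conf': 0.81}
sleeve_stand_mouth {'point': [0.4399, -0.2417, 0.1154], 'conf': 0.67}
stopper_centre {'point': [0.4406, -0.2438, 0.0888], 'conf': 0.49}
wrist [0.24717346 0.57965293 0.38535771] [-0.18553346  0.24884447 -1.84862342]
0.6
```

View pics/side0.png

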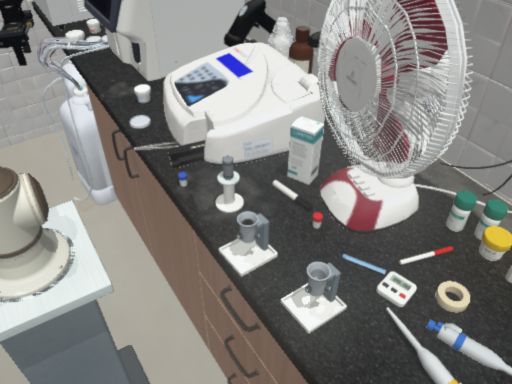

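View pics/top0.png

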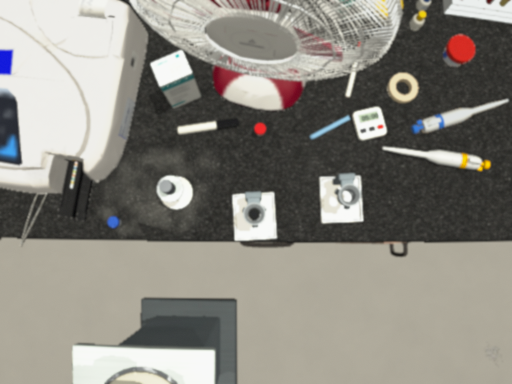

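```bash
python3 - <<'E'
from scipy.spatial.transform import Rotation as R
import numpy as np
M=R.from_rotvec([-0.30140032, -2.06331843,  2.06785288]).as_matrix();print(M.round(3))
E
```

```text
[[-0.958 -0.001 -0.286]
 [ 0.286 -0.002 -0.958]
 [-0.    -1.     0.002]]
```

```bash
cat > h.py <<'E'
import numpy as np,cv2
from scipy.spatial.transform import Rotation as R
from rig import manip
def ray(cam,px,cal=None):
    c=cal or manip.calibration(cam)
    u=cv2.undistortPoints(np.array([[px]],float),np.array(c["intrinsics"]),np.array(c["D"])).ravel()
    M=R.from_rotvec(c["orientation"]).as_matrix()
    return np.array(c["position"]),M@np.array([u[0],-u[1],-1.])
def atz(cam,px,z):
    p,d=ray(cam,px);return p+d*(z-p[2])/d[2]
def proj(cam,P):
    c=manip.calibration(cam);M=R.from_rotvec(c["orientation"]).as_matrix()
    q=(np.atleast_2d(P)-c["position"])@M; q=q*[1,-1,-1]
    return cv2.projectPoints(q,np.zeros(3),np.zeros(3),np.array(c["intrinsics"]),np.array(c["D"]))[0].reshape(-1,2)
def tri(pa,pb):
    a,d=ray("side",pa);b,e=ray("top",pb)
    A=np.array([d,-e]).T;t=np.linalg.lstsq(A,b-a,rcond=None)[0]
    P=a+d*t[0];Q=b+e*t[1];return (P+Q)/2,np.linalg.norm(P-Q)
E
python3 - <<'E'
from h import *
for n,(a,b,c,d) in {"top":(150,270,150,370),"side":(140,340,160,360)}.items():
    im=cv2.imread(f"pics/{n}0.png")[a:b,c:d]
    f=min(800//(d-c),600//(b-a))
    cv2.imwrite(f"pics/{n}0z.png",cv2.resize(im,None,fx=f,fy=f,interpolation=cv2.INTER_CUBIC))
for P in [[.4898,-.073,.113],[.443,-.243,.112]]: print(P,proj("side",P),proj("top",P))
# device corner near: bottom-right front corner
print("fan left/bottom",[atz("top",(250,76),z).round(3) for z in (.2,.3,.4)])
print("dev edge",[atz("top",p,z).round(3) for p in [(147,45),(120,155),(75,190)] for z in (.05,.15)])
E
```

```text
[0.4898, -0.073, 0.113] [[227.64169157 167.83180027]] [[167.80221915 187.71793386]]
[0.443, -0.243, 0.112] [[248.54177949 217.13564652]] [[253.32790313 212.01633675]]
fan left/bottom [array([ 0.69 , -0.235,  0.2  ]), array([ 0.656, -0.237,  0.3  ]), array([ 0.622, -0.238,  0.4  ])]
dev edge [array([ 0.815, -0.004,  0.05 ]), array([ 0.773, -0.028,  0.15 ]), array([0.566, 0.044, 0.05 ]), array([0.549, 0.016, 0.15 ]), array([0.49 , 0.141, 0.05 ]), array([0.48 , 0.104, 0.15 ])]
```

View pics/top0z.png

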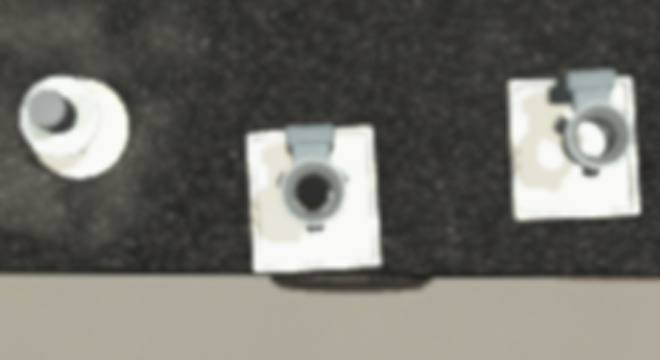

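View pics/side0z.png

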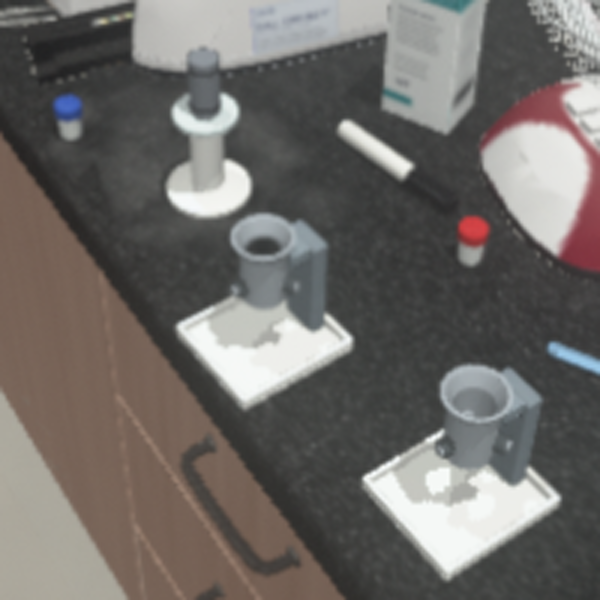

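```bash
python3 - <<'E'
from h import *
print("handle",tri((228,167.3),(166.7+.5,186.9)))
print("top at z.1135+.0275",atz("top",(166.7,186.7),.141))
print("mouth",tri((247.7,218.5),(254.5,213.1)), atz("top",(254.5,213.1),.112),atz("side",(247.7,218.5),.112))
print("handle side", atz("side",(228,167.3),.1135))
M=R.from_rotvec(manip.state()["ee_rot"]).as_matrix()
print(M.T@(np.array([.489,-.073,.25])-manip.state()["tcp_pos"]),manip.state()["tcp_pos"])
E
```

```text
handle (array([ 0.49144064, -0.0717954 ,  0.11315012]), np.float64(7.42261101715362e-05))
top at z.1135+.0275 [ 0.48878253 -0.07578009  0.141     ]
mouth (array([ 0.44038904, -0.24501938,  0.11107814]), np.float64(0.0012419982195039233)) [ 0.44088265 -0.24531912  0.112     ] [ 0.43933242 -0.24555885  0.112     ]
handle side [ 0.49125612 -0.07221665  0.1135    ]
[-0.48952116 -0.02745184  0.55517664] [0.17857328 0.59892866 0.22256282]
```

Request:
jog_arm --offset '[[0,-2.7,0],[0,-2.7,0],[0,-2.7,0],[-2.88,0,3.26],[-2.88,0,3.26],[-2.88,0,3.26],[-2.88,0,3.26],[-2.88,0,3.26],[-2.88,0,3.26],[-2.88,0,3.26],[-2.88,0,3.26],[-2.88,0,3.26],[-2.88,0,3.26],[-2.88,0,3.26],[-2.88,0,3.26],[-2.88,0,3.26],[-2.88,0,3.26],[-2.88,0,3.26],[-2.88,0,3.26],[-2.88,0,3.26]]' --rotation '[[0,0,0],[0,0,0],[0,0,0],[0,0,0],[0,0,0],[0,0,0],[0,0,0],[0,0,0],[0,0,0],[0,0,0],[0,0,0],[0,0,0],[0,0,0],[0,0,0],[0,0,0],[0,0,0],[0,0,0],[0,0,0],[0,0,0],[0,0,0]]' --gripper -1

```text
time_s: 3.1
tcp_pos: [0.4898, -0.0735, 0.3038]
ee_rot: [-0.302, -2.066, 2.066]
ft_force: [0.9, 0.2, 0.7]
opening: 0.0874
```

Request:
jog_arm --offset '[[0,3,0],[0,2,0],[0,0,0],[0,0,0]]' --rotation '[[0,0,0],[0,0,0],[0,0,0],[0,0,0]]'

```text
time_s: 3.6
tcp_pos: [0.49, -0.072, 0.2547]
ee_rot: [-0.303, -2.067, 2.067]
ft_force: [0.1, -0.6, 0.2]
opening: 0.087
```

```bash
python3 - <<'E'
from h import *
s=manip.state();print(s["tcp_pos"],s["ee_rot"],s["joints"],s["ft_force"])
im=manip.get_image("wrist");cv2.imwrite("pics/w1.png",im[:,:,::-1])
for t in ["push_rod_grip","sleeve_stand_mouth"]:
    print(t,manip.place_of("wrist",t)[:2])
M=R.from_rotvec(s["ee_rot"]).as_matrix()
print(M.round(3),M.T@(np.array([.4895,-.073,.097])-s["tcp_pos"]))
print(proj("wrist",[[.4898,-.073,.141],[.4898,-.073,.0835],[.44,-.245,.112]]))
c=manip.calibration("wrist");print(c["position"],s["time_s"])
E
```

```text
[ 0.49000806 -0.07202997  0.25466755] [-0.30310343 -2.06694921  2.06688866] [ 1.82961101e-01  1.37613264e-01 -2.49214122e-01  6.37631633e-04
 -1.18214271e+00  1.09827844e+00] [ 0.07522157 -0.60820607  0.24423277]
push_rod_grip [{'point': [0.4914, -0.067, 0.1126], 'conf': 0.86}]
sleeve_stand_mouth [{'point': [0.4436, -0.2422, 0.1112], 'conf': 0.94}]
[[-0.958  0.002 -0.285]
 [ 0.285 -0.    -0.958]
 [-0.002 -1.    -0.   ]] [0.00050895 0.15766653 0.00112281]
[[257.62698737 187.04425842]
 [257.25184206 174.40167282]
 [430.5065604  178.79085745]]
[ 0.55819274 -0.09111557  0.41776659] 3.6
```

View pics/w1.png

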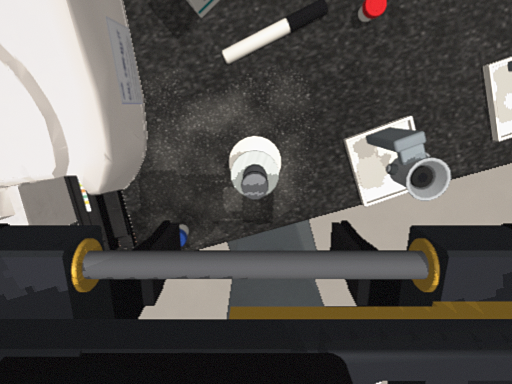

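```bash
python3 - <<'E'
from h import *
im=cv2.imread("pics/w1.png")[130:230,210:460]
o=cv2.resize(im,None,fx=3.2,fy=3.2,interpolation=cv2.INTER_CUBIC)
a=np.linspace(0,2*np.pi,60)
def circ(c,r,z,col):
    P=np.c_[c[0]+r*np.cos(a),c[1]+r*np.sin(a),0*a+z]
    for p in (proj("wrist",P)-[210,130])*3.2: cv2.circle(o,tuple(int(v) for v in p),1,col,-1)
c=(.4898,-.0725)
circ(c,.013,.141,(0,0,255));circ(c,.027,.0835,(0,255,0))
m=(.4405,-.245);circ(m,.0235,.112,(0,0,255))
cv2.imwrite("pics/w1z.png",o)
E
```

```text
(no output)
```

View pics/w1z.png

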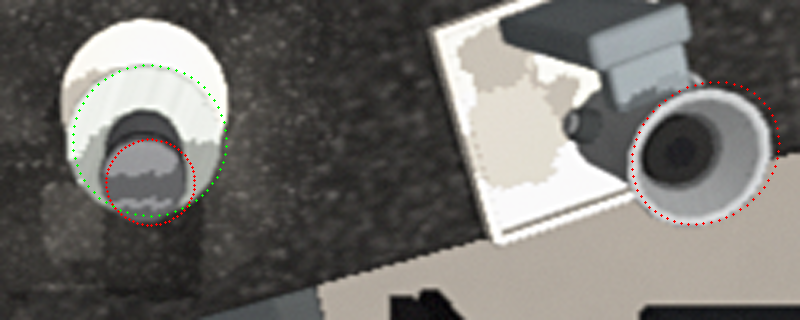

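Request:
jog_arm --offset '[[0,2.5,0],[0,3,0],[0,3,0],[0,3,0],[0,2.2,0],[0,1.3,0],[0,0.7,0],[0,0,0],[0,0,0]]' --rotation '[[0,0,0],[0,0,0],[0,0,0],[0,0,0],[0,0,0],[0,0,0],[0,0,0],[0,0,0],[0,0,0]]'

```text
time_s: 4.88
tcp_pos: [0.4901, -0.072, 0.0973]
ee_rot: [-0.303, -2.067, 2.066]
ft_force: [0.2, -0.6, -0.2]
opening: 0.0868
```

Request:
jog_arm --offset '[[0,0,0],[0,0,0],[0,0,0],[0,0,0],[0,0,0],[0,0,0],[0,0,0],[0,0,0]]' --rotation '[[0,0,0],[0,0,0],[0,0,0],[0,0,0],[0,0,0],[0,0,0],[0,0,0],[0,0,0]]' --gripper 1

```text
time_s: 5.88
tcp_pos: [0.4894, -0.072, 0.0965]
ee_rot: [-0.302, -2.066, 2.066]
ft_force: [0.3, 0.4, -0.6]
opening: 0.025
```

Request:
jog_arm --offset '[[0,-0.5,0],[0,-1.5,0],[0,-2,0],[0,-2,0],[0,-2,0],[0,-2,0],[0,-2,0],[0,-1,0],[0,0,1],[0,0,2],[0,0,2.5],[0,0,2.5],[0,0,2.5],[0,0,2.5],[-0.2,0,2],[0,0,1.5],[0,0,1],[0,0,0.5],[0,0,0],[0,0,0]]' --rotation '[[0,0,0],[0,0,0],[0,0,0],[0,0,0],[0,0,0],[0,0,0],[0,0,0],[0,0,0],[0,0,0],[0,0,0],[0,0,0],[0,0,0],[0,0,0],[0,0,0],[0,0,0],[0,0,0],[0,0,0],[0,0,0],[0,0,0],[0,0,0]]'

```text
time_s: 8.38
tcp_pos: [0.44, -0.2448, 0.2266]
ee_rot: [-0.301, -2.066, 2.066]
ft_force: [0.2, -0.2, -0.3]
opening: 0.0255
```

```bash
python3 - <<'E'
from h import *
s=manip.state();print(s["tcp_pos"],s["ee_rot"],s["joints"],s["ft_force"],s["opening"])
ims={c:manip.get_image(c)[:,:,::-1] for c in ["side","top","wrist"]}
for c in ims: cv2.imwrite(f"pics/{c}2.png",ims[c])
for c in ims: print(c,manip.place_of(c,"push_rod_grip")[:1],manip.place_of(c,"sleeve_stand_mouth")[:1])
a=ims["side"][110:280,180:330];cv2.imwrite("pics/s2z.png",cv2.resize(a,None,fx=3.5,fy=3.5,interpolation=cv2.INTER_CUBIC))
E
```

```text
[ 0.43998726 -0.24481162  0.22657968] [-0.30102307 -2.06629884  2.06611743] [-1.84849570e-01  1.74113606e-01 -2.77029910e-01 -1.01824794e-04
 -1.11953656e+00  1.46646724e+00] [ 0.18836847 -0.17082841 -0.28700743] 0.025493265265867354
side [{'point': [0.4431, -0.2453, 0.2409], 'conf': 0.65}] [{'point': [0.4414, -0.2438, 0.1119], 'conf': 0.57}]
top [] []
wrist [{'point': [0.4426, -0.2441, 0.2427], 'conf': 0.78}] [{'point': [0.443, -0.2422, 0.111], 'conf': 0.92}]
```

View pics/s2z.png

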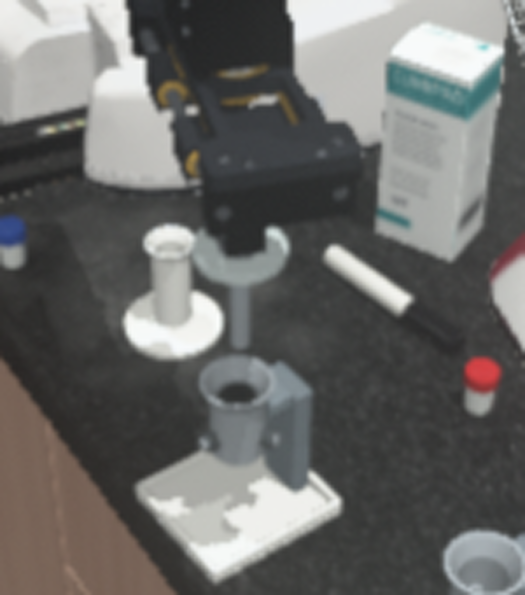

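View pics/wrist2.png

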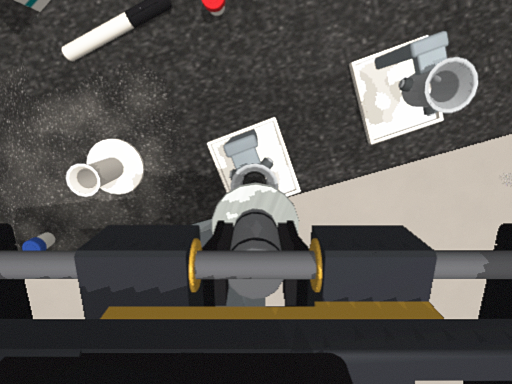

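Request:
jog_arm --offset '[[0,1,0],[0,1,0],[0,0.8,0],[0,0.6,0],[0,0.5,0],[0,0.3,0],[0,0.3,0],[0,0.3,0],[0,0.3,0],[0,0.3,0],[0,0.3,0],[0,0.3,0]]' --rotation '[[0,0,0],[0,0,0],[0,0,0],[0,0,0],[0,0,0],[0,0,0],[0,0,0],[0,0,0],[0,0,0],[0,0,0],[0,0,0],[0,0,0]]'

```text
time_s: 10.32
tcp_pos: [0.4398, -0.2451, 0.1662]
ee_rot: [-0.301, -2.066, 2.066]
ft_force: [0.1, -0.1, 1.0]
opening: 0.0255
```

Request:
jog_arm --offset '[[0,0.5,0],[0,0.5,0],[0,0.5,0],[0,0.5,0],[0,0.5,0],[0,0.5,0],[0,0.2,0],[0,0,0]]' --rotation '[[0,0,0],[0,0,0],[0,0,0],[0,0,0],[0,0,0],[0,0,0],[0,0,0],[0,0,0]]'

```text
time_s: 11.32
tcp_pos: [0.4398, -0.2451, 0.1344]
ee_rot: [-0.301, -2.066, 2.066]
ft_force: [0.7, 0.2, -0.5]
opening: 0.0256
```

Request:
jog_arm --offset '[[0,0.2,0],[0,0.2,0],[0,0.1,0],[0,0,0]]' --rotation '[[0,0,0],[0,0,0],[0,0,0],[0,0,0]]'

```text
time_s: 11.82
tcp_pos: [0.4398, -0.2451, 0.1295]
ee_rot: [-0.301, -2.066, 2.066]
ft_force: [-0.1, 0.8, -0.0]
opening: 0.0256
```

```bash
python3 - <<'E'
from h import *
s=manip.state();print(s["tcp_pos"],s["ft_force"],s["opening"])
ims={c:manip.get_image(c)[:,:,::-1] for c in ["side"]}
for t in ["push_rod_grip","sleeve_stand_mouth","stopper_centre"]:print(t,manip.place_of("side",t)[:1])
a=ims["side"][140:280,180:330];cv2.imwrite("pics/s3z.png",cv2.resize(a,None,fx=4,fy=4,interpolation=cv2.INTER_CUBIC))
E
```

```text
[ 0.43981306 -0.24513908  0.12948053] [-0.08095471  0.79779487 -0.02853733] 0.02558201988015505
push_rod_grip [{'point': [0.4393, -0.2461, 0.1446], 'conf': 0.68}]
sleeve_stand_mouth [{'point': [0.4446, -0.2435, 0.1089], 'conf': 0.72}]
stopper_centre [{'point': [0.4381, -0.2427, 0.0107], 'conf': 0.59}]
```

View pics/s3z.png

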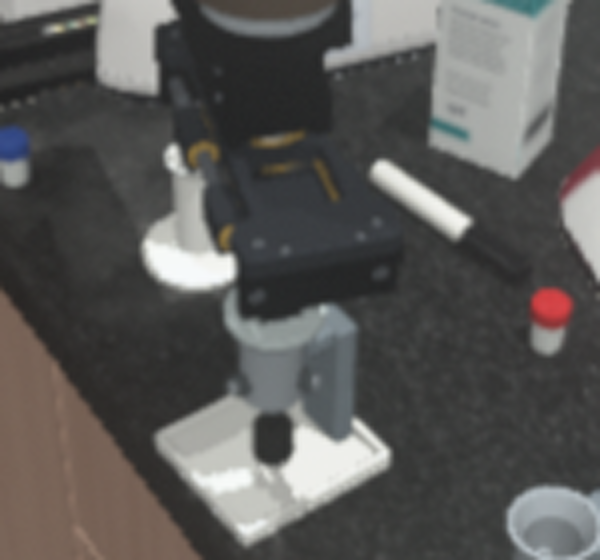

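Request:
jog_arm --offset '[[0,0.1,0],[0,0,0]]' --rotation '[[0,0,0],[0,0,0]]'

```text
time_s: 12.28
tcp_pos: [0.4399, -0.2452, 0.1286]
ee_rot: [-0.302, -2.066, 2.066]
ft_force: [-1.1, -0.5, -0.8]
opening: 0.0253
```

Request:
jog_arm --offset '[[0,0.1,0],[0,0,0]]' --rotation '[[0,0,0],[0,0,0]]'

```text
time_s: 12.52
tcp_pos: [0.44, -0.2452, 0.1285]
ee_rot: [-0.302, -2.066, 2.067]
ft_force: [-1.6, 1.5, 4.9]
opening: 0.0255
```

Request:
jog_arm --offset '[[0,0,0],[0,0,0],[0,0,0],[0,0,0],[0,0,0],[0,0,0],[0,0,0],[0,0,0]]' --rotation '[[0,0,0],[0,0,0],[0,0,0],[0,0,0],[0,0,0],[0,0,0],[0,0,0],[0,0,0]]' --gripper -1

```text
time_s: 13.52
tcp_pos: [0.4399, -0.2451, 0.1276]
ee_rot: [-0.302, -2.066, 2.066]
ft_force: [-0.6, 0.7, -0.4]
opening: 0.0862
```

Request:
jog_arm --offset '[[0,-0.5,0],[0,-1,0],[0,-2,0],[0,-2,0],[0,-2,0],[0,-2,0],[0,-2,0],[0,-1.5,0],[0,0,0],[0,0,0]]' --rotation '[[0,0,0],[0,0,0],[0,0,0],[0,0,0],[0,0,0],[0,0,0],[0,0,0],[0,0,0],[0,0,0],[0,0,0]]'

```text
time_s: 14.78
tcp_pos: [0.4394, -0.2449, 0.2568]
ee_rot: [-0.3, -2.066, 2.065]
ft_force: [-0.2, 0.2, -0.7]
opening: 0.0868
```

```bash
python3 - <<'E'
from h import *
s=manip.state();print(s["tcp_pos"],s["ft_force"],s["opening"])
ims={c:manip.get_image(c)[:,:,::-1] for c in ["side","wrist"]}
for c in ims:
  for t in ["push_rod_grip","sleeve_stand_mouth","stopper_centre"]:print(c,t,manip.place_of(c,t)[:1])
a=ims["side"][140:280,180:330];cv2.imwrite("pics/s4z.png",cv2.resize(a,None,fx=4,fy=4,interpolation=cv2.INTER_CUBIC))
cv2.imwrite("pics/w4.png",ims["wrist"])
E
```

```text
[ 0.43938455 -0.24490809  0.25684999] [-0.15647203  0.21277388 -0.72072953] 0.08683094007327286
side push_rod_grip [{'point': [0.4402, -0.2455, 0.1453], 'conf': 0.96}]
side sleeve_stand_mouth [{'point': [0.4427, -0.2433, 0.113], 'conf': 0.61}]
side stopper_centre [{'point': [0.4409, -0.2434, 0.0113], 'conf': 0.57}]
wrist push_rod_grip [{'point': [0.4444, -0.2421, 0.1464], 'conf': 0.66}]
wrist sleeve_stand_mouth []
wrist stopper_centre []
```

View pics/s4z.png

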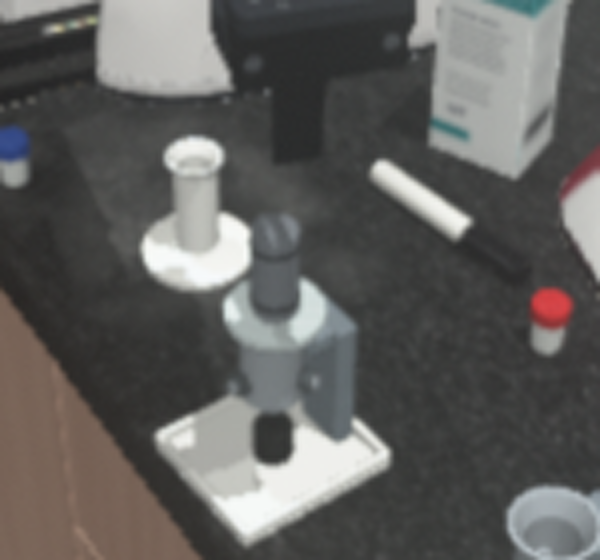

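View pics/w4.png

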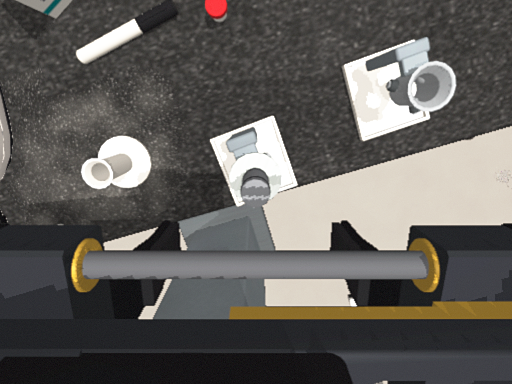

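The side view shows the rod upright with its collar flat on the rim at (275,310). The stopper lies in the tray at (272,437), and the gripper is clear above.

```bash
python3 -c "
from rig import manip
print(manip.job_done())"
```

```text
the job is handed in; nothing more can be done
None
```

I pushed the stopper out of the blocked sleeve (the left one in the top view) and handed the job in at about 15 s of the 43 s allowed. The push rod is standing in that sleeve, let go.

- **Approach and push:** I gripped the rod by its handle, lifted it over the stand and lowered it straight down. At contact the arm stalled at 4.9 N, at the height expected for the collar on the rim. I then opened the gripper and withdrew upward.
- **Rod:** after release the side camera put the handle centre at z 0.1453 m, against the 0.1455 m expected when seated. It was within 1–4 mm of the sleeve's axis, and the rod looks upright in the picture.
- **Stopper:** it lies in the tray directly under the sleeve, its centre at about z 0.011 m, roughly 100 mm below the mouth.
- **Gripper:** it is clear of everything, with only sensor-noise forces.
- **Disagreements:** the camera estimates differed by 2–5 mm, within their stated error. On the last look the wrist camera did not find the mouth or the stopper, because the rod hid them.
- **Not seen directly:** I took no picture while the rod was in the sleeve with the stopper still stuck. That step rests on the slow, straight descent through that range.

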